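Work a seized plug out of a pressure block

TASK

The red-handled plug has seized in its metal pressure block. Work it out by twisting it back and forth, some 30 degrees each way, while drawing it up only a few millimetres per twist, so that the block stays down in its black cradle, and then set the plug down gently in the yellow tray. Leave the blue-handled plug and its block alone.

Things in the scene. Friction and masses are not known exactly. Their poses are not given: they have to be found in the camera images.
- red_plug: Seized plug, 60 mm tall, 0.12 kg. Origin: centre of its shaft's lower end; z up its axis. Steel shaft 20 mm across up to 21 mm height, steel collar 33 mm across from 21 to 26 mm, thin neck, then a red bar handle from 36 to 60 mm: 46 mm long along x, 14 mm thick along y; grip it across y, fingertips above 28 mm. The shaft sits 20 mm deep; straight pull needs 35 to 50 N, twisting up to 0.6 N m.
- block: Metal block holding the red plug, 80 x 80 x 50 mm, 2.5 kg, loose in a fixed black cradle (98 mm square, 30 mm high, floor 8 mm) that stops it turning but not lifting. Origin: centre of underside, z up. Bore in mid-top, bottom at 30 mm. A tight seal grips the shaft's lowest 16 mm: while the plug turns, it slides up easily if it rises at most 4 mm per 60 degrees. At the start both x axes agree.
- tray: The yellow tray, fixed: 140 x 140 mm outside, 30 mm high, walls and floor 4 mm thick, open at the top, empty. Origin: centre of its underside; z up.
- blue_unit: A bystander just like the first: a like metal block in a like black cradle, with a plug of the same shape but with a blue handle. Block and blue plug are one piece. Origin: centre of the block's underside; the handle's top is 90 mm above it.
There are look-alikes about, which are no part of the job. Several things look just like the tray: the one meant starts farthest to the robot's left.

How it is judged:
By the outcome, as a careful person would: the job done as asked, in the order asked, and still so for the second after the job is handed in, with the robot touching nothing.
It also fails if it takes over 67 s, if anything falls off the work surface, if the arm or the gripper's body presses on something with over 40 N, if the wrist force passes 120 N, or if a joint passes its speed limit or range.

ROBOT

A 6-joint arm with a two-finger parallel gripper is mounted at the origin on the work surface. World frame = base frame: x ahead of the robot, y to its left, z up, the work surface at z = 0. Lengths are in mm, angles in degrees, forces in N, time in s.
With the tool pointing down it reaches from about 350 to 850 mm from the base axis. Payload 8.1 kg.
Tool frame: the origin (TCP) lies at the very end of the fingers, on their centre line; the grasp point (between the pads) lies 19 mm behind it; z points along the fingers, y is the line along which they close (so a half turn about z gives the same grasp; the last joint's range is limited). The gripper opens to 85 mm and grips with 20 to 120 N. Pads are 22 mm wide; open, the fingers measure 114 mm over their backs; the gripper's body (76 mm by 85 mm) begins 54 mm behind the grasp point. The pads swing forward as they close: fully open they stand 13 mm farther back than shut.
Start: joints at [64.091, 7.471, 85.268, -0, 87.261, -4.893], TCP at [215.157, 560.101, 231.292] pointing down, gripper open.
Joint ranges: [-169.43, 169.43], [-51.17, 129.36], [1.28, 143.12], [-76.62, 256.62], [0, 156.53], [-152.29, 152.29]. Speed limits (degrees/s): [136.94, 136.94, 159.86, 180, 180, 180].

INTERFACE

Orientations are given as [roll, pitch, yaw] about the fixed x, y, z axes, in that order (R = Rz(yaw) Ry(pitch) Rx(roll)).
In Python, from bench import sense, eyes, job, models gives the robot as it stands. The module is installed in compiled form; this text tells all that it offers.
- The arm moves only by the tool apply_moves, never from a script. Its argument "rows" is a list of rows, each a list of 6 numbers: the shift along the tool's x, y, z in mm, then the turn, a rotation vector about the tool's x, y, z in rad. In form: [[dx, dy, dz, rx, ry, rz], ...]. A call has exactly 5 rows; each row shifts and turns the commanded pose from where the row before left it, along the tool's axes as they then stand; what a row does not reach is not made up. A row lasts 1/8 s, in which the tool goes at most 62.5 mm and 10.7 degrees, less where a joint would pass 70% of its speed; a pose out of reach is approached as far as the arm can. A call is refused whole if a number of a shift passes 62.5 or a number of a turn 0.188, either way. A call with a gripper value outside its range is refused whole. "fingers" is the finger opening in mm, from 0 to 85.4, set as the call begins (left out, the last holds). The fingers move at their own pace and stop on an object; "grip_force" is the grip in N (left out, the last holds). Time passes only in rows, so rows that do not move let the fingers close, or fill a call up. It gives the time, the measured TCP pose, the force, the opening and the grip force at its end, in the units of the state.
- sense(): the state, without advancing time (a new reading comes with each control period).
- eyes.snapshot(name): name is "side" or "top"; returns (picture, depth): 384x512x3 uint8, red, green, blue; 384x512 float32, mm along the optical axis (not along the pixel's ray), 0 where there is no reading.
- eyes.get_calibration(name): a dict with "intrinsics" (3x3 intrinsics, pixels), "D" ([k1, k2, p1, p2, k3] as OpenCV has them; the pictures are not rectified), "R" (3x3) and "t" (3): a world point X has camera coordinates R X + t. Camera axes: x right, y down, z forward; pixel columns grow to the right and rows downward; lengths in mm; the calibration is good to about 2 mm. A picture is of the moment at which its call begins. get_calibration takes no time and is no camera call.
- job.hand_in(): hands the job in; it is judged then, once.
Trained networks look in the newest picture that a camera, given by its name, has taken for a name from the list of things; names that differ only in an ending like _2 or _b are one class to them, and where a whole thing is asked for, a point or a joint stands for the part that bears it (a point fixed in the world has none). Each returns a list of dicts, best first, with "confidence" (0 to 1); they miss things now and then, are a little off and sometimes report something else, mostly with a low value. They report only what shows in the picture. A call takes as long as a camera call. They do not tell look-alikes from the thing itself.
- models.boxes_of(name, camera): "xyz" ([x, y, z] in mm, in world coordinates, good to about 4 mm: the middle of the surface that is visible of it).
- models.cut_out(name, camera): "pixels" (384x512 bool, what is visible of it).
- models.place_of(name, camera): "xyz" ([x, y, z] in mm, in world coordinates, good to about 4 mm: a listed point, or the origin of a listed thing).
The state is a dict: "time": time; "joint_pos": joint angles; "qd": joint speeds; "joint_efforts": joint torques, N m; "tool_pos": TCP position; "tcp_rot": TCP orientation; "ft_force": force on the tool from outside, world axes, zero at the start; "wrist_torque": the same for the moment, N m; "finger_gap": finger opening in mm; "grip_force": force on a finger pad.
Only numpy, scipy, OpenCV 4.12 (cv2) and the standard library are available. Lean on these libraries where they do the work, as an engineer would, in place of code of your own. Each camera call takes 0.05 s, during which the arm holds its last target. There are 200 camera calls.

## Working session

There is one attempt and no reset: what is moved stays moved. The work goes in short steps, Python scripts to look and compute and a tool call to move; the robot and the scene stay as the last step left them, time stands still between calls to the robot, and variables do not carry over. Pictures are saved under pics/ and viewed, at most 10 in all, crops included, and the job is handed in when it is done.

Besides the shell and the picture viewer there is one more tool, called after ">>>" by a JSON object that holds its "name" and its "arguments". apply_moves: Moves the arm, as the interface text tells. Its arguments: {"type":"object","properties":{"rows":{"type":"array"},"fingers":{"type":"number"},"grip_force":{"type":"number"}},"required":["rows"]}

```bash
mkdir -p pics
cat > h.py <<'E'
import numpy as np, cv2
from bench import sense, eyes, job, models
def cloud(name,depth):
    c=eyes.get_calibration(name);K=np.array(c["intrinsics"],float);D=np.array(c["D"],float);R=np.array(c["R"]);t=np.array(c["t"]).ravel()
    h,w=depth.shape;u,v=np.meshgrid(np.arange(w),np.arange(h))
    n=cv2.undistortPoints(np.stack([u,v],-1).reshape(-1,1,2).astype(np.float64),K,D).reshape(h,w,2)
    P=np.dstack([n,np.ones((h,w))])*depth[...,None]
    return (P-t)@R
E
python3 - <<'E'
from h import *
ims=[]
for n in("top","side"):
    p,d=eyes.snapshot(n);np.savez(f"{n}0.npz",p=p,d=d)
    cv2.imwrite(f"pics/{n}0.png",p[...,::-1])
    c=eyes.get_calibration(n);print(n,"cam at",(-np.array(c["R"]).T@np.ravel(c["t"])).round())
    for m in("red_plug","block","tray","blue_unit"):
        for r in models.place_of(m,n): print(n,m,np.round(r["xyz"],1),round(r["confidence"],2))
    C=cloud(n,d);hsv=cv2.cvtColor(p,cv2.COLOR_RGB2HSV);H,S,V=[hsv[...,i].astype(int) for i in range(3)]
    for col,mk in(("red",((H<6)|(H>174))&(S>140)&(V>60)),("blue",(H>100)&(H<130)&(S>140)&(V>60)),("yellow",(H>20)&(H<35)&(S>130))):
        k,l,st,ce=cv2.connectedComponentsWithStats((mk&(d>0)).astype(np.uint8))
        for i in range(1,k):
            if st[i,4]>40:
                q=C[l==i];zt=np.percentile(q[:,2],95);q2=q[q[:,2]>zt-5]
                r=cv2.minAreaRect(q2[:,:2].astype(np.float32))
                print(n,col,ce[i].round(),st[i,4],"ztop",zt.round(1),"rect",np.round(r[0],1),np.round(r[1],1),round(r[2],1))
s=sense();print(s["tool_pos"],s["tcp_rot"],s["time"],s["finger_gap"])
E
```

```text
top cam at [ 173. -186. 1278.]
top red_plug [525.1 -32.5  36.1] 0.43
top block [524.3 -31.2   1. ] 0.95
top tray [ 241.5 -312.2    1.6] 0.86
top tray [ 333.3 -659.5   -0.7] 0.69
top tray [ 511.3 -217.7    4. ] 0.6
top blue_unit [466.3 313.3   3.9] 0.7
top red [210. 152.] 66 ztop 102.8 rect [524.7 -29.2] [43. 12.] 18.0
top blue [398. 130.] 63 ztop 155.2 rect [ 611.7 -544.8] [20.9 22.3] 40.8
top blue [ 86. 163.] 56 ztop 102.4 rect [463.7 311.1] [42.1  9.7] 9.6
top yellow [274. 169.] 2179 ztop 31.0 rect [ 512.2 -217. ] [140.1 141.2] 69.4
top yellow [420. 239.] 2490 ztop 31.4 rect [ 337.2 -650.3] [143.4 142.3] 80.5
top yellow [300. 263.] 2439 ztop 31.4 rect [ 240.7 -312.3] [139.3 139.7] 56.2
side cam at [  274. -1452.  1336.]
side red_plug [527.3 -27.8  40. ] 0.65
side block [525.7 -32.2  10.3] 0.85
side tray [ 337.8 -650.1    2.5] 0.89
side tray [ 239.3 -313.2    1. ] 0.71
side tray [ 5.100e+02 -2.197e+02 -1.000e-01] 0.66
side blue_unit [463.8 313.1   9.2] 0.64
side yellow [271. 214.] 1060 ztop 28.3 rect [ 516.  -222.6] [145.8 137.4] 69.4
side yellow [199. 239.] 1259 ztop 29.6 rect [ 244.3 -316.6] [143.1 139.5] 56.1
side yellow [235. 318.] 1718 ztop 28.0 rect [ 341.7 -655.9] [142.3 137.1] 80.5
[215.13642431 560.09210396 231.2763991 ] [-1.79997301e+02  7.59932868e-04  1.58987053e+02] 0.5 85.68766326762965
```

Run:
```python
import numpy as np,cv2
a=np.load("top0.npz")["p"];b=np.load("side0.npz")["p"]
cr=lambda im,x,y,w,h,f:cv2.resize(im[y:y+h,x:x+w],None,fx=f,fy=f,interpolation=cv2.INTER_CUBIC)
cv2.imwrite("pics/both.png",np.vstack([np.hstack([cv2.resize(a,(400,300)),cv2.resize(b,(400,300))]),np.hstack([cr(a,160,110,100,75,4),cr(b,200,120,100,75,4)])])[...,::-1])
```

```text
(no output)
```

View pics/both.png

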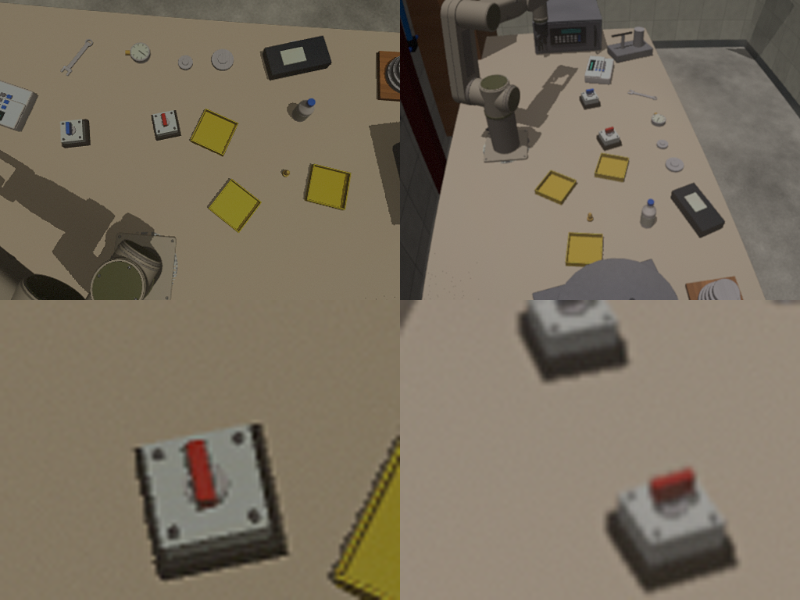

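The crops show the red handle at top-view (210,152), the nearest yellow tray at (274,169), which is the leftmost one, and the blue unit at (86,163). Next I refine the plug's axis, yaw and height.

Run:
```python
from h import *
for n in("top","side"):
    f=np.load(n+"0.npz");p,d=f["p"],f["d"];C=cloud(n,d);X,Y,Z=C[...,0],C[...,1],C[...,2]
    hsv=cv2.cvtColor(p,cv2.COLOR_RGB2HSV);H,S,V=[hsv[...,i].astype(int) for i in range(3)]
    near=(np.hypot(X-525,Y+30)<75)&(d>0)
    def fit(m,s):
        q=C[m];
        if len(q)<8: print(n,s,len(q));return
        r=cv2.minAreaRect(q[:,:2].astype(np.float32));c=q[:,:2]-q[:,:2].mean(0);w,v=np.linalg.eigh(c.T@c)
        print(n,s,len(q),"z med",np.percentile(q[:,2],[10,50,90]).round(1),"mean",q.mean(0).round(1),"rect",np.round(r[0],1),np.round(r[1],1),round(r[2],1),"pca",round(np.degrees(np.arctan2(v[1,1],v[0,1]))%180,1))
    red=near&((H<10)|(H>170))&(S>100)
    fit(red,"red");fit(red&(Z>90),"redtop")
    fit(near&~red&(Z>50)&(Z<66),"blocktop")
# triangulate the handle: centroid of the red mask in both views
A=[];b=[]
```

```text
top red 80 z med [ 90.6  98.4 101.8] mean [523.3 -29.4  96.3] rect [529.3 -26.8] [57.9 14.8] 19.3 pca 19.5
top redtop 73 z med [ 95.2  98.4 101.9] mean [523.4 -29.9  98.5] rect [524.1 -29.7] [45.8 13. ] 16.4 pca 17.9
top blocktop 632 z med [55.8 59.2 62.6] mean [522.  -30.6  59.2] rect [524.7 -29.8] [81.4 79.9] 16.8 pca 139.3
side red 53 z med [83.3 93.6 98.8] mean [527.2 -35.6  92.6] rect [527.7 -33.8] [40.  24.4] 29.6 pca 20.9
side redtop 37 z med [ 92.3  95.7 100.5] mean [527.4 -34.8  96. ] rect [528.1 -33.6] [39.1 24.4] 29.6 pca 19.3
side blocktop 239 z med [51.9 56.5 61.9] mean [526.3 -42.8  57. ] rect [527.9 -35. ] [85.5 86.7] 11.0 pca 164.1
```

>>> {"name": "apply_moves", "arguments": {"rows": [[-25,-22,0,0,0,0],[-25,-22,0,0,0,0],[-25,-22,0,0,0,0],[-25,-22,0,0,0,0],[-25,-22,0,0,0,0]], "fingers": 60}}

```text
time: 1.12
tool_pos: [292.8, 411.7, 231.4]
tcp_rot: [180.0, 0.0, 159.0]
ft_force: [0.5, 0.0, 0.1]
finger_gap: 60.1
grip_force: 0.0
```

>>> {"name": "apply_moves", "arguments": {"rows": [[-25,-22,0,0,0,0],[-25,-22,0,0,0,0],[-25,-22,0,0,0,0],[-25,-22,0,0,0,0],[-25,-22,0,0,0,0]]}}

```text
time: 1.75
tool_pos: [370.1, 264.1, 231.5]
tcp_rot: [180.0, 0.0, 159.0]
ft_force: [0.1, -0.1, -0.3]
finger_gap: 60.1
grip_force: 0.0
```

>>> {"name": "apply_moves", "arguments": {"rows": [[-25,-22,0,0,0,0],[-25,-22,0,0,0,0],[-25,-22,0,0,0,0],[-25,-22,0,0,0,0],[-25,-22,0,0,0,0]]}}

```text
time: 2.38
tool_pos: [447.3, 116.6, 231.5]
tcp_rot: [180.0, 0.0, 159.0]
ft_force: [-0.3, 1.0, 0.9]
finger_gap: 59.7
grip_force: 0.0
```

>>> {"name": "apply_moves", "arguments": {"rows": [[-25,-22,0,0,0,0],[-25,-22,0,0,0,0],[-25,-22,0,0,0,0],[-25,-22,0,0,0,0],[-25,-22,0,0,0,0]]}}

```text
time: 3.0
tool_pos: [524.6, -31.0, 231.5]
tcp_rot: [180.0, 0.0, 159.0]
ft_force: [0.6, 0.6, -0.2]
finger_gap: 59.9
grip_force: 0.0
```

>>> {"name": "apply_moves", "arguments": {"rows": [[0,0,0,0,0,0.165],[0,0,0,0,0,0.165],[0,0,0,0,0,0.165],[0,0,0,0,0,0.165],[0,0,0,0,0,0.165]]}}

```text
time: 3.62
tool_pos: [524.1, -30.0, 231.4]
tcp_rot: [180.0, 0.0, 111.4]
ft_force: [0.2, -0.7, -0.3]
finger_gap: 60.1
grip_force: 0.0
```

>>> {"name": "apply_moves", "arguments": {"rows": [[0,0,0,0,0,0.165],[0,0,0,0,0,0.165],[0,0,0,0,0,0.165],[0,0,0,0,0,0.165],[0,0,0,0,0,0.165]]}}

```text
time: 4.25
tool_pos: [524.1, -30.0, 231.4]
tcp_rot: [180.0, -0.0, 64.1]
ft_force: [-0.2, 0.2, 0.8]
finger_gap: 60.1
grip_force: 0.0
```

>>> {"name": "apply_moves", "arguments": {"rows": [[0,0,0,0,0,0.165],[0,0,0,0,0,0.165],[0,0,0,0,0,0.165],[0,0,0,0,0,0.165],[0,0,0,0,0,0.165]]}}

```text
time: 4.88
tool_pos: [524.1, -29.9, 231.4]
tcp_rot: [180.0, -0.0, 16.9]
ft_force: [0.0, 0.3, -0.5]
finger_gap: 59.9
grip_force: 0.0
```

>>> {"name": "apply_moves", "arguments": {"rows": [[1,2,26,0,0,0],[0,0,26,0,0,0],[0,0,26,0,0,0],[0,0,22,0,0,0],[0,0,20,0,0,0]]}}

```text
time: 5.5
tool_pos: [525.4, -31.5, 110.5]
tcp_rot: [-180.0, 0.0, 17.2]
ft_force: [-0.3, -0.7, 0.6]
finger_gap: 59.7
grip_force: 0.0
```

>>> {"name": "apply_moves", "arguments": {"rows": [[0,0,12,0,0,0],[0,0,12,0,0,0],[0,0,10,0,0,0],[0,0,8,0,0,0],[0,0,0,0,0,0]]}}

```text
time: 6.12
tool_pos: [525.2, -31.5, 68.7]
tcp_rot: [-180.0, 0.1, 17.2]
ft_force: [0.1, -0.1, 0.4]
finger_gap: 60.1
grip_force: 0.0
```

Run:
```python
from h import *
s=sense();print(s["tool_pos"],s["ft_force"],s["time"])
t,_=eyes.snapshot("top");p,d=eyes.snapshot("side")
cr=lambda im,x,y,w,h,f:cv2.resize(im[y:y+h,x:x+w],None,fx=f,fy=f,interpolation=cv2.INTER_CUBIC)
cv2.imwrite("pics/grasp.png",np.hstack([cr(t,170,110,80,80,5),cr(p,230,140,80,80,5)])[...,::-1])
```

```text
[525.23798045 -31.50071784  68.68370861] [ 0.13735635 -0.08616887  0.43964635] 6.125
```

View pics/grasp.png

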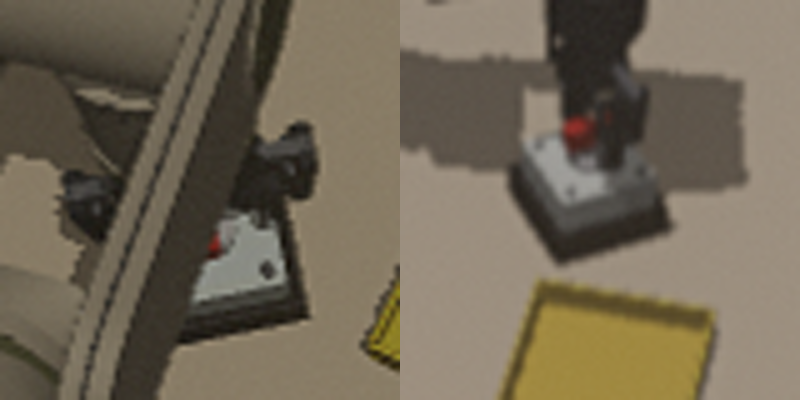

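The fingers straddle the red handle: it shows between them at (577,133) in the right-hand crop, above the block. Closing.

>>> {"name": "apply_moves", "arguments": {"rows": [[0,0,0,0,0,0],[0,0,0,0,0,0],[0,0,0,0,0,0],[0,0,0,0,0,0],[0,0,0,0,0,0]], "fingers": 0, "grip_force": 30}}

```text
time: 6.85
tool_pos: [525.9, -31.1, 69.9]
tcp_rot: [-180.0, -0.0, 17.2]
ft_force: [-2.8, 3.2, 5.8]
finger_gap: 13.5
grip_force: 29.7
```

>>> {"name": "apply_moves", "arguments": {"rows": [[0,0,0,0,0,0],[0,0,0,0,0,0],[0,0,0,0,0,0],[0,0,0,0,0,0],[0,0,0,0,0,0]], "grip_force": 100}}

```text
time: 7.48
tool_pos: [525.9, -31.0, 69.9]
tcp_rot: [-180.0, -0.0, 17.2]
ft_force: [-2.2, 3.8, 5.8]
finger_gap: 12.2
grip_force: 99.2
```

Run:
```python
from h import *
s=sense();print(*[(k,np.round(s[k],2)) for k in("tool_pos","tcp_rot","ft_force","wrist_torque","finger_gap","grip_force","joint_pos")],sep="\n")
```

```text
('tool_pos', array([525.91, -30.99,  69.89]))
('tcp_rot', array([-1.7996e+02, -4.0000e-02,  1.7190e+01]))
('ft_force', array([-2.2 ,  3.76,  5.81]))
('wrist_torque', array([0.64, 0.45, 0.03]))
('finger_gap', np.float64(12.18))
('grip_force', np.float64(99.21))
('joint_pos', array([-8.9800e+00,  4.2500e+00,  1.0625e+02,  5.0000e-02,  6.9480e+01,
        6.3810e+01]))
```

>>> {"name": "apply_moves", "arguments": {"rows": [[0,0,0,0,0,0.105],[0,0,-0.3,0,0,0.105],[0,0,-0.3,0,0,0.105],[0,0,-0.3,0,0,0.105],[0,0,-0.3,0,0,0.105]]}}

```text
time: 8.1
tool_pos: [525.2, -30.9, 70.0]
tcp_rot: [-180.0, 0.1, -13.1]
ft_force: [-0.0, 3.7, -2.2]
finger_gap: 12.6
grip_force: 98.1
```

```bash
cat > s.py <<'E'
from h import *
s=sense();print(*[(k,np.round(s[k],2)) for k in("time","tool_pos","tcp_rot","ft_force","wrist_torque","finger_gap","joint_pos")],sep="\n")
E
python3 s.py
```

```text
('time', np.float64(8.1))
('tool_pos', array([525.17, -30.87,  70.03]))
('tcp_rot', array([-1.7996e+02,  7.0000e-02, -1.3080e+01]))
('ft_force', array([-0.01,  3.7 , -2.22]))
('wrist_torque', array([ 0.54, -0.07,  0.19]))
('finger_gap', np.float64(12.64))
('joint_pos', array([-8.9800e+00,  4.2100e+00,  1.0627e+02,  5.0000e-02,  6.9580e+01,
        9.4080e+01]))
```

>>> {"name": "apply_moves", "arguments": {"rows": [[0,0,0,0,0,-0.105],[0,0,-0.35,0,0,-0.105],[0,0,-0.35,0,0,-0.105],[0,0,-0.35,0,0,-0.105],[0,0,-0.35,0,0,-0.105]]}}

```text
time: 8.72
tool_pos: [524.7, -30.8, 70.4]
tcp_rot: [-179.9, 0.1, 17.4]
ft_force: [3.5, 3.9, -9.3]
finger_gap: 12.3
grip_force: 97.6
```

>>> {"name": "apply_moves", "arguments": {"rows": [[0,0,-0.35,0,0,-0.105],[0,0,-0.35,0,0,-0.105],[0,0,-0.35,0,0,-0.105],[0,0,-0.35,0,0,-0.105],[0,0,0,0,0,-0.105]]}}

```text
time: 9.35
tool_pos: [524.9, -30.9, 71.6]
tcp_rot: [-179.9, 0.0, 47.4]
ft_force: [3.3, 4.0, -10.2]
finger_gap: 12.6
grip_force: 97.7
```

```bash
python3 s.py
python3 - <<'E'
from h import *
p,d=eyes.snapshot("side")
cv2.imwrite("pics/tw.png",cv2.resize(p[140:220,230:310],None,fx=5,fy=5,interpolation=cv2.INTER_CUBIC)[...,::-1])
E
```

```text
('time', np.float64(9.35))
('tool_pos', array([524.91, -30.93,  71.65]))
('tcp_rot', array([-1.799e+02,  1.000e-02,  4.745e+01]))
('ft_force', array([  3.3 ,   4.05, -10.16]))
('wrist_torque', array([ 0.61, -0.7 , -0.2 ]))
('finger_gap', np.float64(12.6))
('joint_pos', array([-8.9900e+00,  4.0800e+00,  1.0623e+02,  5.0000e-02,  6.9780e+01,
        3.3540e+01]))
```

View pics/tw.png

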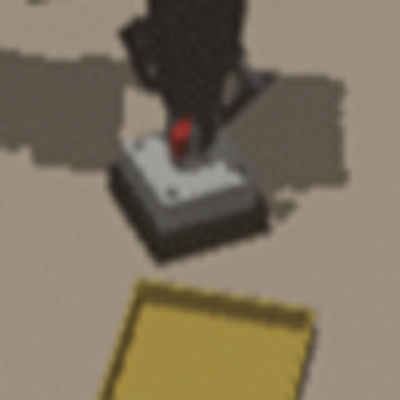

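The side crop shows the block still seated at (190,190), with the handle turned in the grip at (181,138). I continue.

>>> {"name": "apply_moves", "arguments": {"rows": [[0,0,0,0,0,0.105],[0,0,-0.35,0,0,0.105],[0,0,-0.35,0,0,0.105],[0,0,-0.35,0,0,0.105],[0,0,-0.35,0,0,0.105]]}}

```text
time: 10.02
tool_pos: [524.6, -31.1, 72.9]
tcp_rot: [-179.9, 0.1, 17.0]
ft_force: [2.4, 2.8, -10.4]
finger_gap: 12.6
grip_force: 97.6
```

>>> {"name": "apply_moves", "arguments": {"rows": [[0,0,-0.35,0,0,0.105],[0,0,-0.35,0,0,0.105],[0,0,-0.35,0,0,0.105],[0,0,-0.35,0,0,0.105],[0,0,0,0,0,0.105]]}}

```text
time: 10.65
tool_pos: [524.4, -31.1, 74.3]
tcp_rot: [-180.0, 0.2, -13.1]
ft_force: [1.9, 2.0, -9.8]
finger_gap: 12.4
grip_force: 98.0
```

>>> {"name": "apply_moves", "arguments": {"rows": [[0,0,0,0,0,-0.105],[0,0,-0.35,0,0,-0.105],[0,0,-0.35,0,0,-0.105],[0,0,-0.35,0,0,-0.105],[0,0,-0.35,0,0,-0.105]]}}

```text
time: 11.28
tool_pos: [524.4, -31.0, 75.5]
tcp_rot: [-179.9, 0.1, 17.3]
ft_force: [3.8, 1.4, -13.8]
finger_gap: 12.4
grip_force: 97.5
```

>>> {"name": "apply_moves", "arguments": {"rows": [[0,0,-0.35,0,0,-0.105],[0,0,-0.35,0,0,-0.105],[0,0,-0.35,0,0,-0.105],[0,0,-0.35,0,0,-0.105],[0,0,0,0,0,-0.105]]}}

```text
time: 11.9
tool_pos: [524.7, -30.8, 77.1]
tcp_rot: [-179.9, 0.0, 47.4]
ft_force: [3.6, 4.2, -11.0]
finger_gap: 12.3
grip_force: 98.1
```

```bash
python3 s.py
python3 - <<'E'
from h import *
p,d=eyes.snapshot("side")
cv2.imwrite("pics/tw2.png",cv2.resize(p[140:220,230:310],None,fx=5,fy=5,interpolation=cv2.INTER_CUBIC)[...,::-1])
E
```

```text
('time', np.float64(11.9))
('tool_pos', array([524.67, -30.8 ,  77.13]))
('tcp_rot', array([-1.7986e+02,  2.0000e-02,  4.7400e+01]))
('ft_force', array([  3.64,   4.22, -11.05]))
('wrist_torque', array([ 0.66, -0.84, -0.16]))
('finger_gap', np.float64(12.29))
('joint_pos', array([-8.9900e+00,  3.6600e+00,  1.0603e+02,  7.0000e-02,  7.0430e+01,
        3.3580e+01]))
```

View pics/tw2.png

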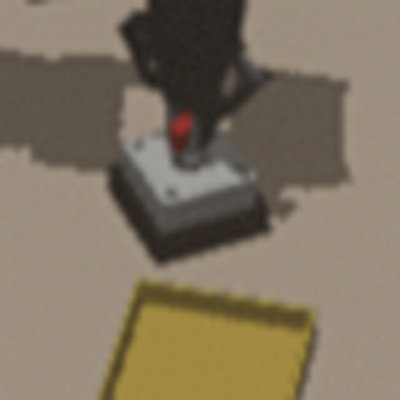

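The block is still down at (190,190) and the plug has risen about 7 mm: its collar shows clear at (190,158).

>>> {"name": "apply_moves", "arguments": {"rows": [[0,0,0,0,0,0.105],[0,0,-0.35,0,0,0.105],[0,0,-0.35,0,0,0.105],[0,0,-0.35,0,0,0.105],[0,0,-0.35,0,0,0.105]]}}

```text
time: 12.58
tool_pos: [524.5, -31.1, 78.4]
tcp_rot: [-179.9, 0.1, 17.0]
ft_force: [4.5, 2.8, -11.8]
finger_gap: 12.3
grip_force: 97.8
```

>>> {"name": "apply_moves", "arguments": {"rows": [[0,0,-0.35,0,0,0.105],[0,0,-0.35,0,0,0.105],[0,0,-0.35,0,0,0.105],[0,0,-0.35,0,0,0.105],[0,0,0,0,0,0.105]]}}

```text
time: 13.2
tool_pos: [524.3, -31.1, 79.8]
tcp_rot: [-180.0, 0.2, -13.1]
ft_force: [2.4, 2.0, -10.7]
finger_gap: 12.7
grip_force: 98.1
```

>>> {"name": "apply_moves", "arguments": {"rows": [[0,0,0,0,0,-0.105],[0,0,-0.35,0,0,-0.105],[0,0,-0.35,0,0,-0.105],[0,0,-0.35,0,0,-0.105],[0,0,-0.35,0,0,-0.105]]}}

```text
time: 13.82
tool_pos: [524.2, -30.8, 80.8]
tcp_rot: [-179.9, 0.1, 17.3]
ft_force: [4.0, 2.9, -14.4]
finger_gap: 12.3
grip_force: 97.6
```

>>> {"name": "apply_moves", "arguments": {"rows": [[0,0,-0.35,0,0,-0.105],[0,0,-0.35,0,0,-0.105],[0,0,-0.35,0,0,-0.105],[0,0,-0.35,0,0,-0.105],[0,0,0,0,0,-0.105]]}}

```text
time: 14.45
tool_pos: [524.5, -30.9, 82.4]
tcp_rot: [-179.8, 0.0, 47.4]
ft_force: [3.8, 2.3, -10.7]
finger_gap: 12.6
grip_force: 97.9
```

>>> {"name": "apply_moves", "arguments": {"rows": [[0,0,0,0,0,0.105],[0,0,-0.35,0,0,0.105],[0,0,-0.35,0,0,0.105],[0,0,-0.35,0,0,0.105],[0,0,-0.35,0,0,0.105]]}}

```text
time: 15.08
tool_pos: [524.3, -31.2, 83.6]
tcp_rot: [-179.9, 0.1, 17.0]
ft_force: [3.1, 0.6, -13.6]
finger_gap: 12.4
grip_force: 97.6
```

>>> {"name": "apply_moves", "arguments": {"rows": [[0,0,-0.35,0,0,0.105],[0,0,-0.35,0,0,0.105],[0,0,-0.35,0,0,0.105],[0,0,-0.35,0,0,0.105],[0,0,0,0,0,0.105]]}}

```text
time: 15.7
tool_pos: [524.2, -31.1, 85.1]
tcp_rot: [-180.0, 0.2, -13.1]
ft_force: [2.7, 0.7, -12.6]
finger_gap: 12.4
grip_force: 97.9
```

>>> {"name": "apply_moves", "arguments": {"rows": [[0,0,0,0,0,-0.105],[0,0,-0.35,0,0,-0.105],[0,0,-0.35,0,0,-0.105],[0,0,-0.35,0,0,-0.105],[0,0,-0.35,0,0,-0.105]]}}

```text
time: 16.32
tool_pos: [524.7, -31.0, 87.4]
tcp_rot: [-179.9, 0.1, 17.3]
ft_force: [-0.6, 2.9, -0.6]
finger_gap: 12.7
grip_force: 99.5
```

>>> {"name": "apply_moves", "arguments": {"rows": [[0,0,-0.35,0,0,-0.105],[0,0,-0.35,0,0,-0.105],[0,0,-0.35,0,0,-0.105],[0,0,-0.35,0,0,-0.105],[0,0,0,0,0,-0.105]]}}

```text
time: 16.95
tool_pos: [525.5, -31.8, 89.9]
tcp_rot: [180.0, 0.0, 47.4]
ft_force: [0.6, 0.3, 0.0]
finger_gap: 12.2
grip_force: 99.7
```

```bash
python3 s.py
python3 - <<'E'
from h import *
p,d=eyes.snapshot("side")
cv2.imwrite("pics/tw3.png",cv2.resize(p[140:220,230:310],None,fx=5,fy=5,interpolation=cv2.INTER_CUBIC)[...,::-1])
E
```

```text
('time', np.float64(16.95))
('tool_pos', array([525.51, -31.83,  89.95]))
('tcp_rot', array([1.7999e+02, 3.0000e-02, 4.7410e+01]))
('ft_force', array([0.55, 0.28, 0.04]))
('wrist_torque', array([ 0.01, -0.04,  0.03]))
('finger_gap', np.float64(12.18))
('joint_pos', array([-9.030e+00,  2.780e+00,  1.055e+02, -3.000e-02,  7.174e+01,
        3.357e+01]))
```

View pics/tw3.png

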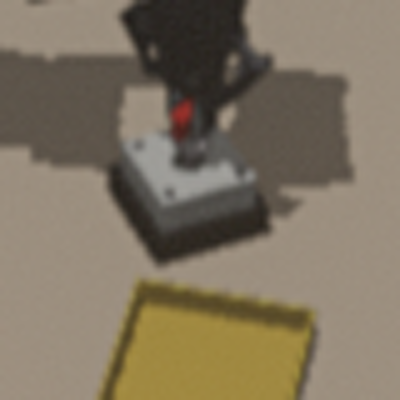

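The plug has come free: the pull dropped to zero, and the block stays seated at (190,190). I lift it straight up.

>>> {"name": "apply_moves", "arguments": {"rows": [[0,0,-2,0,0,0],[0,0,-4,0,0,0],[0,0,-8,0,0,0],[0,0,-12,0,0,0],[0,0,-14,0,0,0]]}}

```text
time: 17.62
tool_pos: [525.8, -31.6, 131.3]
tcp_rot: [180.0, -0.0, 47.2]
ft_force: [0.6, -0.1, -0.9]
finger_gap: 12.1
grip_force: 99.7
```

>>> {"name": "apply_moves", "arguments": {"rows": [[0,0,-12,0,0,0],[-5,4,-8,0,0,0],[-10,8,0,0,0,0],[-16,13,0,0,0,0],[-20,16.5,0,0,0,0]]}}

```text
time: 18.25
tool_pos: [520.9, -98.3, 149.4]
tcp_rot: [-179.9, 0.0, 47.3]
ft_force: [0.7, -0.8, -1.5]
finger_gap: 12.1
grip_force: 99.7
```

>>> {"name": "apply_moves", "arguments": {"rows": [[-22,18,0,0,0,0],[-22,18,0,0,0,0],[-22,18,0,0,0,0],[-18,14,0,0,0,0],[-10.5,8.5,0,0,0,0]]}}

```text
time: 18.88
tool_pos: [512.7, -220.2, 149.4]
tcp_rot: [-179.9, 0.0, 47.2]
ft_force: [-0.1, -0.4, -0.8]
finger_gap: 12.5
grip_force: 99.7
```

```bash
python3 s.py
python3 - <<'E'
from h import *
t,_=eyes.snapshot("top");p,d=eyes.snapshot("side")
cr=lambda im,x,y,w,h,f:cv2.resize(im[y:y+h,x:x+w],None,fx=f,fy=f,interpolation=cv2.INTER_CUBIC)
cv2.imwrite("pics/over.png",np.hstack([cr(t,180,100,130,130,3),cr(p,210,120,130,130,3)])[...,::-1])
C=cloud("side",d);hsv=cv2.cvtColor(p,cv2.COLOR_RGB2HSV);H,S,V=[hsv[...,i].astype(int) for i in range(3)]
m=((H<10)|(H>170))&(S>100)&(d>0)&(np.hypot(C[...,0]-514,C[...,1]+219)<60)
print(m.sum(),np.percentile(C[m],[5,50,95],axis=0).round(1))
m=(np.hypot(C[...,0]-527,C[...,1]+34)<30)&(d>0);print("blocktop",np.median(C[m][:,2]))
E
```

```text
('time', np.float64(18.88))
('tool_pos', array([ 512.66, -220.15,  149.38]))
('tcp_rot', array([-1.7994e+02,  3.0000e-02,  4.7170e+01]))
('ft_force', array([-0.13, -0.43, -0.77]))
('wrist_torque', array([-0.02, -0.03,  0.02]))
('finger_gap', np.float64(12.46))
('joint_pos', array([-2.849e+01,  4.110e+00,  9.754e+01, -2.000e-02,  7.842e+01,
        1.434e+01]))
43 [[ 496.4 -240.9  161.4]
 [ 505.6 -235.1  173.8]
 [ 514.5 -218.7  183.4]]
blocktop 56.06129942349264
```

View pics/over.png

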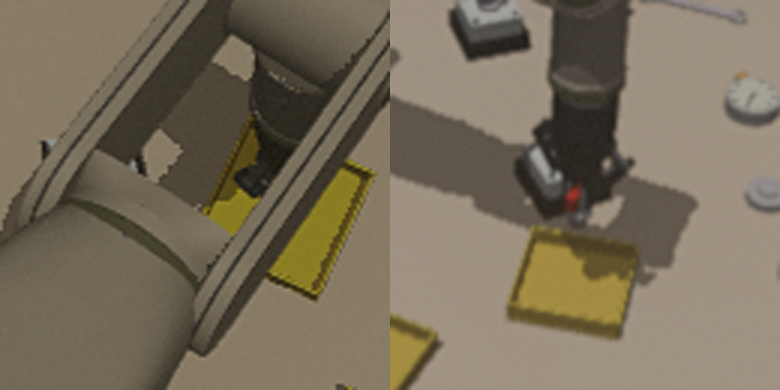

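The plug hangs in the grip over the leftmost tray (handle at (574,198), right-hand crop), and the block is still in its cradle. I lower it.

>>> {"name": "apply_moves", "arguments": {"rows": [[0,0,12,0,0,0],[0,0,20,0,0,0],[0,0,24,0,0,0],[0,0,20,0,0,0],[0,0,14,0,0,0]]}}

```text
time: 19.6
tool_pos: [512.7, -217.6, 57.9]
tcp_rot: [-179.9, 0.0, 47.3]
ft_force: [-0.3, 0.3, -0.9]
finger_gap: 12.3
grip_force: 99.7
```

>>> {"name": "apply_moves", "arguments": {"rows": [[0,0,8,0,0,0],[0,0,4,0,0,0],[0,0,3,0,0,0],[0,0,2,0,0,0],[0,0,1,0,0,0]]}}

```text
time: 20.23
tool_pos: [513.8, -218.6, 42.4]
tcp_rot: [180.0, -0.0, 47.3]
ft_force: [0.0, -0.4, -1.8]
finger_gap: 12.5
grip_force: 99.7
```

>>> {"name": "apply_moves", "arguments": {"rows": [[0,0,1,0,0,0],[0,0,0.8,0,0,0],[0,0,0.8,0,0,0],[0,0,0.5,0,0,0],[0,0,0,0,0,0]]}}

```text
time: 20.85
tool_pos: [513.5, -218.4, 38.9]
tcp_rot: [-180.0, 0.0, 47.3]
ft_force: [0.0, -0.3, -1.0]
finger_gap: 12.3
grip_force: 99.7
```

>>> {"name": "apply_moves", "arguments": {"rows": [[0,0,0.4,0,0,0],[0,0,0.4,0,0,0],[0,0,0.4,0,0,0],[0,0,0.4,0,0,0],[0,0,0.4,0,0,0]]}}

```text
time: 21.48
tool_pos: [513.6, -218.5, 37.0]
tcp_rot: [180.0, -0.0, 47.3]
ft_force: [-0.1, 0.4, -1.4]
finger_gap: 12.7
grip_force: 99.7
```

>>> {"name": "apply_moves", "arguments": {"rows": [[0,0,0.2,0,0,0],[0,0,0.2,0,0,0],[0,0,0.2,0,0,0],[0,0,0.2,0,0,0],[0,0,0,0,0,0]]}}

```text
time: 22.1
tool_pos: [513.5, -218.5, 36.2]
tcp_rot: [-180.0, 0.0, 47.3]
ft_force: [0.0, -0.0, -1.1]
finger_gap: 12.2
grip_force: 99.7
```

>>> {"name": "apply_moves", "arguments": {"rows": [[0,0,0.2,0,0,0],[0,0,0.2,0,0,0],[0,0,0.2,0,0,0],[0,0,0.2,0,0,0],[0,0,0,0,0,0]]}}

```text
time: 22.72
tool_pos: [513.7, -218.5, 36.0]
tcp_rot: [180.0, -0.0, 47.3]
ft_force: [-2.3, 1.9, 6.4]
finger_gap: 12.4
grip_force: 100.8
```

>>> {"name": "apply_moves", "arguments": {"rows": [[0,0,0.2,0,0,0],[0,0,0.2,0,0,0],[0,0,0.2,0,0,0],[0,0,0,0,0,0],[0,0,0,0,0,0]]}}

```text
time: 23.35
tool_pos: [513.7, -218.5, 35.9]
tcp_rot: [180.0, 0.0, 47.3]
ft_force: [-5.3, 2.5, 10.9]
finger_gap: 12.2
grip_force: 101.6
```

The plug touches the tray floor at TCP 36. I ease off the load, then open.

>>> {"name": "apply_moves", "arguments": {"rows": [[0,0,-0.4,0,0,0],[0,0,-0.4,0,0,0],[0,0,0,0,0,0],[0,0,0,0,0,0],[0,0,0,0,0,0]], "grip_force": 20}}

```text
time: 23.98
tool_pos: [513.7, -218.6, 36.0]
tcp_rot: [180.0, -0.0, 47.3]
ft_force: [-3.1, 1.8, 5.8]
finger_gap: 12.5
grip_force: 100.7
```

>>> {"name": "apply_moves", "arguments": {"rows": [[0,0,0,0,0,0],[0,0,0,0,0,0],[0,0,0,0,0,0],[0,0,0,0,0,0],[0,0,0,0,0,0]], "fingers": 36}}

```text
time: 24.6
tool_pos: [513.6, -218.5, 35.5]
tcp_rot: [180.0, 0.0, 47.3]
ft_force: [-0.3, -0.1, -0.3]
finger_gap: 35.8
grip_force: 0.0
```

>>> {"name": "apply_moves", "arguments": {"rows": [[0,0,-2,0,0,0],[0,0,-6,0,0,0],[0,0,-12,0,0,0],[0,0,-20,0,0,0],[0,0,-25,0,0,0]]}}

```text
time: 25.22
tool_pos: [513.6, -218.5, 102.3]
tcp_rot: [180.0, -0.0, 47.3]
ft_force: [0.6, 0.5, 0.5]
finger_gap: 36.0
grip_force: 0.0
```

>>> {"name": "apply_moves", "arguments": {"rows": [[0,0,-30,0,0,0],[0,0,-30,0,0,0],[0,0,-30,0,0,0],[0,0,-25,0,0,0],[0,0,0,0,0,0]]}}

```text
time: 25.85
tool_pos: [515.2, -219.4, 219.9]
tcp_rot: [179.6, -0.1, 47.3]
ft_force: [-0.1, 0.1, -0.4]
finger_gap: 36.0
grip_force: 0.0
```

```bash
python3 s.py
python3 - <<'E'
from h import *
t,_=eyes.snapshot("top");p,d=eyes.snapshot("side")
cr=lambda im,x,y,w,h,f:cv2.resize(im[y:y+h,x:x+w],None,fx=f,fy=f,interpolation=cv2.INTER_CUBIC)
cv2.imwrite("pics/end.png",np.hstack([cr(t,180,100,130,130,3),cr(p,210,140,130,130,3)])[...,::-1])
E
```

```text
('time', np.float64(25.85))
('tool_pos', array([ 515.19, -219.35,  219.94]))
('tcp_rot', array([ 1.7963e+02, -1.0000e-01,  4.7260e+01]))
('ft_force', array([-0.1 ,  0.08, -0.45]))
('wrist_torque', array([-0.01,  0.  ,  0.01]))
('finger_gap', np.float64(35.96))
('joint_pos', array([-28.31,   1.22,  93.03,   0.  ,  85.37,  14.43]))
```

View pics/end.png

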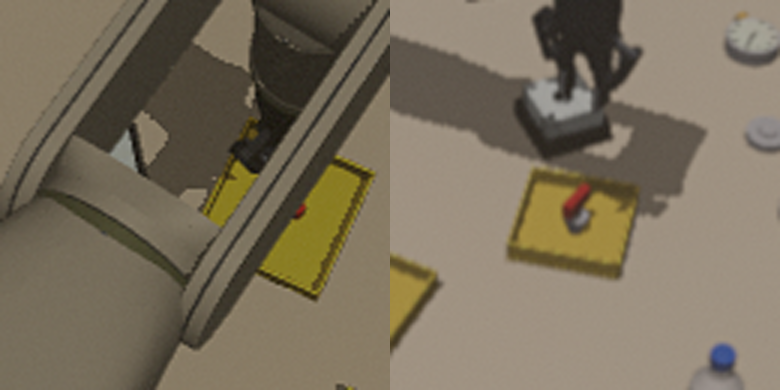

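The plug stands in the tray at (577,205) in the right-hand crop, the block is in its cradle at (562,120), and the gripper is clear. I hand the job in.

```bash
python3 -c "
from bench import job
print(job.hand_in())"
```

```text
the job is handed in; nothing more can be done
None
```

I twisted the red plug free and set it standing in the leftmost yellow tray; its block stayed in its cradle, the blue unit was never touched, and the job was handed in at about 26 s (no verdict was returned).

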